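Put the worktop oddments back where they belong

TASK

Clear the oddments along the front of the worktop: stand the small corked bottle and the salt shaker upright in the two-bay steel caddy, one in each bay; lay the bar of soap flat and lengthwise in the ribbed white soap dish; and put the two round tins in the square wooden tray, the large one flat on the tray's floor and the small one centred on top of it. Leave the egg cup and the candle stub where they stand.

Things in the scene. Friction and masses are not known exactly. Their poses are not given: they have to be found in the camera images.
- soap_bar: worn rectangular bar of yellow soap lying flat on the worktop near its front edge, 52 x 82 x 26 mm; origin at the centre of its underside, y along its 82 mm length, z up. Grip across the 52 mm width (its x).
- ink_bottle: small squat round glass bottle with a cork, standing: 48 mm diameter for about the lower half, shoulders above, 66 mm tall with the 22 mm cork; origin at the centre of its underside, z up. Grip the body between 15 and 40 mm up.
- salt_shaker: slim round glass salt shaker with a tin cap, standing: 42 mm diameter, 74 mm tall, cap from 56 mm up; origin at the centre of its underside, z up.
- polish_tin: the larger flat round lidded tin: 68 mm diameter, 22 mm high, lid is the upper 10 mm; origin at the centre of its underside, z up.
- salve_tin: the smaller flat round lidded tin: 50 mm diameter, 18 mm high, lid is the upper 8 mm; origin at the centre of its underside, z up.
- caddy: steel bottle caddy fixed to the worktop: open tray 74 x 144 mm, 18 mm high, parted by one wall into two square bays 66 x 66 mm (walls 4 mm, inner floor 4 mm above its underside); origin at the centre of its underside, y along its length, bay centres at y = +35 and -35 mm.
- tray: plain square dark wooden tray fixed to the worktop: 104 x 104 mm, 12 mm high, one recess 92 x 92 mm whose floor is 6 mm above its underside; origin at the centre of its underside, x and y along its sides.
- soap_dish: white ceramic draining dish with five cross ribs, fixed to the worktop: 86 x 120 mm, 15 mm high, recess 76 x 110 mm; the rib tops, on which the soap rests, are 9 mm above its underside; origin at the centre of its underside, y along its length.
- egg_cup: bystander: cream egg cup, 49 mm diameter, 60 mm tall, standing loose; origin at the centre of its underside. Leave it alone.
- candle_stub: bystander: white candle stub, 22 mm diameter, 51 mm tall with its wick, standing loose; origin at the centre of its underside. Leave it alone.

How it is judged (in metres and radians):
At the end, for the whole second after the job is handed in: Bottle and shaker stand upright on the caddy floor, one in each bay; the soap lies flat on the ribs inside the dish, lengthwise within 0.4 rad; the large tin lies flat on the tray floor, the small tin flat on it, centred within 13 mm; all released and at rest (x of ink_bottle in the frame of caddy between -0.02 and 0.02 m and z of ink_bottle in the frame of caddy between 0 and 0.009 m and x of salt_shaker in the frame of caddy between -0.02 and 0.02 m and z of salt_shaker in the frame of caddy between 0 and 0.009 m and ((y of ink_bottle in the frame of caddy between 0.015 and 0.056 m and y of salt_shaker in the frame of caddy between -0.056 and -0.015 m) or (y of ink_bottle in the frame of caddy between -0.056 and -0.015 m and y of salt_shaker in the frame of caddy between 0.015 and 0.056 m)) and x of polish_tin in the frame of tray between -0.018 and 0.018 m and y of polish_tin in the frame of tray between -0.018 and 0.018 m and z of polish_tin in the frame of tray between 0.002 and 0.01 m and horizontal distance between salve_tin and polish_tin below 0.013 m and z of salve_tin in the frame of polish_tin between 0.017 and 0.027 m and x of soap_bar in the frame of soap_dish between -0.018 and 0.018 m and y of soap_bar in the frame of soap_dish between -0.02 and 0.02 m and z of soap_bar in the frame of soap_dish between 0.004 and 0.013 m and angle between the y axis of soap_bar and the y axis of soap_dish, either way round below 0.4 rad and angle between each of ink_bottle, salt_shaker, polish_tin, salve_tin, soap_bar's own z axis and vertical below 0.12 rad and linear speed of each of ink_bottle, salt_shaker, polish_tin, salve_tin, soap_bar below 0.02 m/s); the robot touches nothing.
It fails at once if the egg cup is shifted by more than 20 mm or tipped (distance of egg_cup from where it was at the start of the episode above 0.02 m or angle between egg_cup's own z axis and vertical above 0.3 rad).
It fails at once if the candle stub is shifted by more than 20 mm or tipped (distance of candle_stub from where it was at the start of the episode above 0.02 m or angle between candle_stub's own z axis and vertical above 0.3 rad).
It also fails if it takes over 120 s, if anything falls off the work surface, if the arm or the gripper's body presses on something with over 40 N, if the wrist force passes 120 N, or if a joint passes its speed limit or range.

ROBOT

A 6-joint arm with a two-finger parallel gripper is mounted at the origin on a cart in front of the work surface, level with it; the furniture and walls round the work are solid. World frame = base frame: x ahead of the robot, y to its left, z up, the work surface at z = 0. Lengths are in m, angles in degrees, forces in N, time in s.
With the tool pointing down it reaches from about 0.3 to 0.75 m from the base axis. Payload 8.5 kg.
Tool frame: the origin (TCP) lies midway between the tips of the shut fingers; the grasp point (between the pads) lies 19 mm behind it; z points along the fingers, y is the line along which they close (so a half turn about z gives the same grasp; the last joint's range is limited). The gripper opens to 85 mm and grips with 20 to 120 N. Pads are 22 mm wide; open, the fingers measure 114 mm over their backs; the gripper's body (76 mm by 85 mm) begins 54 mm behind the grasp point. The pads swing forward as they close: fully open they stand 13 mm farther back than shut.
Start: joints at [54.987, 21.807, 74.336, -0, 83.858, -12.336], TCP at [0.212, 0.507, 0.231] pointing down, gripper open.
Joint ranges: [-178.18, 178.18], [-50.72, 133.34], [12.68, 142.11], [-81.47, 261.47], [9.98, 163.14], [-165.26, 165.26]. Speed limits (degrees/s): [136.94, 136.94, 180, 180, 180, 180].

INTERFACE

Orientations are given as a 3x3 rotation matrix whose columns are the frame's x, y, z axes.
In Python, from rig import env, viewer, recognise, pinpoint gives the robot as it stands.
- The arm moves only by the tool move_arm, never from a script. Its argument "plan" is text: rows parted by semicolons, each of 7 numbers parted by spaces: the shift along the tool's x, y, z in m, then the turn, a rotation vector about the tool's x, y, z in rad, then the finger opening in m, from 0 to 0.0854. A call has 1 to 12 rows; each row shifts and turns the commanded pose from where the row before left it, along the tool's axes as they then stand; what a row does not reach is not made up. A row lasts 1/8 s, in which the tool goes at most 62.5 mm and 10.7 degrees, less where a joint would pass 70% of its speed; a pose out of reach is approached as far as the arm can. A call is refused whole if a number of a shift passes 0.0625 or a number of a turn 0.188, either way. A call with a gripper value outside its range is refused whole. The fingers move at their own pace and stop on an object; "grip_force" is the grip in N (left out, the last holds). Time passes only in rows, so rows that do not move let the fingers close. It gives the time, the measured TCP pose, the force, the opening and the grip force at its end, in the units of the state.
- env.observe(): the state, without advancing time (a new reading comes with each control period).
- viewer.get_image(name): name is "scene" or "top" or "wrist"; returns (picture, depth): 420x560x3 uint8, red, green, blue; 420x560 float32, m along the optical axis (not along the pixel's ray), 0 where there is no reading.
- viewer.calibration(name): a dict with "fx", "fy", "cx", "cy" (pixels), "R" (3x3) and "t" (3): a world point X has camera coordinates R X + t. Camera axes: x right, y down, z forward; pixel columns grow to the right and rows downward; lengths in m; the calibration is good to about 2 mm. A picture is of the moment at which its call begins: read the wrist's pose just before it. calibration takes no time and is no camera call; for the wrist camera it gives the pose at the moment of the call.
- env.close_job(): hands the job in; it is judged then, once.
Trained networks look in the newest picture that a camera, given by its name, has taken for a name from the list of things; names that differ only in an ending like _2 or _b are one class to them, and where a whole thing is asked for, a point or a joint stands for the part that bears it (a point fixed in the world has none). Each returns a list of dicts, best first, with "conf" (0 to 1); they miss things now and then, are a little off and sometimes report something else, mostly with a low value. They report only what shows in the picture. A call takes as long as a camera call.
- recognise(camera, name): "extent" ([centre column, centre row, width, height] in pixels, round what is visible of it).
- pinpoint(camera, name): "pixel" ([column, row] in pixels: a listed point, or the origin of a listed thing).
The state is a dict: "time_s": time; "q": joint angles; "qvel": joint speeds; "joint_efforts": joint torques, N m; "position": TCP position; "tool_rot": TCP orientation; "ft_force": force on the tool from outside, world axes, zero at the start; "wrist_torque": the same for the moment, N m; "grip_width": finger opening in m; "gripper_force": force on a finger pad.
Only numpy, scipy, OpenCV 4.12 (cv2) and the standard library are available. Lean on these libraries where they do the work, as an engineer would, in place of code of your own. Each camera call takes 0.05 s, during which the arm holds its last target. There are 200 camera calls.

## Working session

There is one attempt and no reset: what is moved stays moved. The work goes in short steps, Python scripts to look and compute and a tool call to move; the robot and the scene stay as the last step left them, time stands still between calls to the robot, and variables do not carry over. Pictures are saved under pics/ and viewed, at most 14 in all, crops included, and the job is handed in when it is done.

Besides the shell and the picture viewer there is one more tool, called after ">>>" as name(argument=value, ...), one argument or row to a line, values as JSON. move_arm: Moves the arm, as the interface text tells. Its arguments: {"type":"object","properties":{"plan":{"type":"string"},"grip_force":{"type":"number"}},"required":["plan"]}

```bash
ls; mkdir -p pics; cat > h.py <<'E'
import numpy as np, cv2
from rig import env, viewer, recognise, pinpoint
def grab(c,save=None):
    im,d=viewer.get_image(c); K=viewer.calibration(c)
    if save: cv2.imwrite('pics/'+save,im[:,:,::-1])
    return im,d,K
def ray(K,p,z):
    R=np.array(K['R']);t=np.array(K['t']);o=-R.T@t
    d=R.T@np.array([(p[0]-K['cx'])/K['fx'],(p[1]-K['cy'])/K['fy'],1.])
    return o+d*(z-o[2])/d[2]
def cloud(d,K):
    v,u=np.mgrid[:d.shape[0],:d.shape[1]]
    P=np.stack([(u-K['cx'])/K['fx']*d,(v-K['cy'])/K['fy']*d,d],-1)
    return (P-np.array(K['t']))@np.array(K['R'])
E
python3 - <<'E'
from h import *
for c in ['top','scene']:
    im,d,K=grab(c,c+'0.png')
    P=cloud(d,K)
    for n in ['soap_bar','ink_bottle','salt_shaker','polish_tin','salve_tin','caddy','tray','soap_dish','egg_cup','candle_stub']:
        r=recognise(c,n)[:2]; q=pinpoint(c,n)[:2]
        print(c,n,[(np.round(a['extent']).astype(int).tolist(),round(a['conf'],2)) for a in r],[(np.round(a['pixel']).astype(int).tolist(),round(a['conf'],2),ray(K,a['pixel'],0).round(3).tolist()) for a in q])
o=env.observe();print(o['time_s'],np.round(o['tool_rot'],3).tolist(),o['grip_width'])
E
```

```text
pics
top soap_bar [] [([166, 260], 0.89, [0.423, 0.32, 0.0])]
top ink_bottle [([206, 249, 18, 15], 0.47)] [([207, 252], 0.71, [0.445, 0.194, 0.0])]
top salt_shaker [([188, 203, 48, 24], 0.67), ([290, 237, 16, 15], 0.66)] [([216, 161], 0.56, [0.73, 0.163, 0.0]), ([289, 238], 0.49, [0.481, -0.063, 0.0])]
top polish_tin [([250, 249, 26, 24], 0.65)] [([251, 248], 0.78, [0.454, 0.058, 0.0])]
top salve_tin [([335, 243, 16, 18], 0.54)] [([336, 242], 0.53, [0.468, -0.208, 0.0]), ([390, 246], 0.16, [0.452, -0.376, 0.0])]
top caddy [([189, 201, 52, 27], 0.66)] [([190, 203], 0.94, [0.598, 0.245, 0.0]), ([339, 244], 0.49, [0.462, -0.216, 0.0])]
top tray [([387, 247, 35, 41], 0.65)] [([389, 244], 0.75, [0.459, -0.372, 0.0]), ([165, 258], 0.34, [0.43, 0.323, 0.0])]
top soap_dish [([254, 199, 42, 36], 0.66)] [([256, 200], 0.74, [0.604, 0.041, 0.0]), ([247, 250], 0.29, [0.447, 0.07, 0.0])]
top egg_cup [] [([336, 205], 0.52, [0.584, -0.21, 0.0])]
top candle_stub [([220, 159, 9, 8], 0.45)] [([219, 163], 0.38, [0.725, 0.155, 0.0])]
scene soap_bar [([147, 197, 28, 23], 0.96)] [([153, 199], 0.58, [0.439,
[... 241 characters left out ...]
polish_tin [([221, 232, 26, 26], 0.61)] [([221, 239], 0.88, [0.445, 0.056, 0.0])]
scene salve_tin [([314, 288, 28, 29], 0.98), ([344, 249, 22, 33], 0.57)] [([312, 286], 0.68, [0.467, -0.203, 0.0])]
scene caddy [([211, 180, 51, 34], 0.79)] [([209, 184], 0.95, [0.584, 0.244, 0.0])]
scene tray [([377, 337, 77, 70], 0.61), ([213, 183, 52, 35], 0.38)] []
scene soap_dish [([270, 206, 50, 31], 0.73)] [([270, 207], 0.83, [0.616, 0.041, 0.0])]
scene egg_cup [([344, 247, 19, 28], 0.65)] [([340, 259], 0.82, [0.573, -0.21, 0.0])]
scene candle_stub [([265, 168, 4, 11], 0.67)] [([266, 178], 0.61, [0.714, 0.137, 0.0])]
2.1 [[-0.923, 0.386, -0.0], [0.386, 0.923, -0.0], [0.0, -0.0, -1.0]] 0.08565114719479547
```

```bash
python3 - <<'E'
import cv2
a=cv2.imread('pics/top0.png')[130:300,130:430];cv2.imwrite('pics/a.png',cv2.resize(a,(800,453),interpolation=2))
a=cv2.imread('pics/scene0.png')[130:400,100:450];cv2.imwrite('pics/b.png',cv2.resize(a,(770,594),interpolation=2))
E
```

```text
(no output)
```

View pics/a.png

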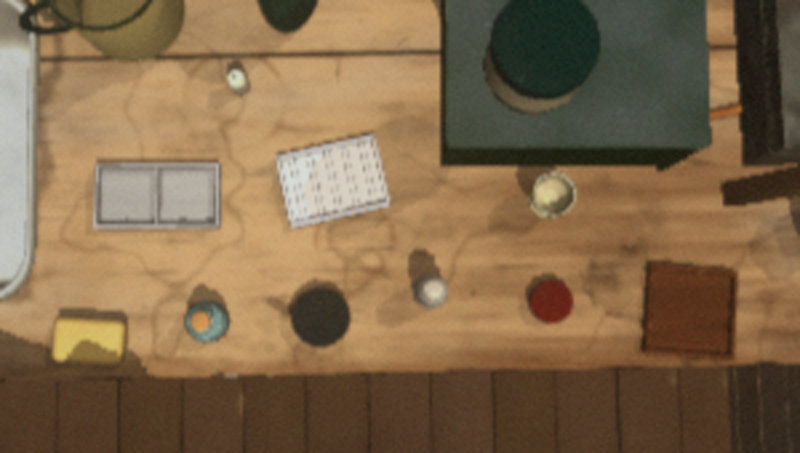

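View pics/b.png

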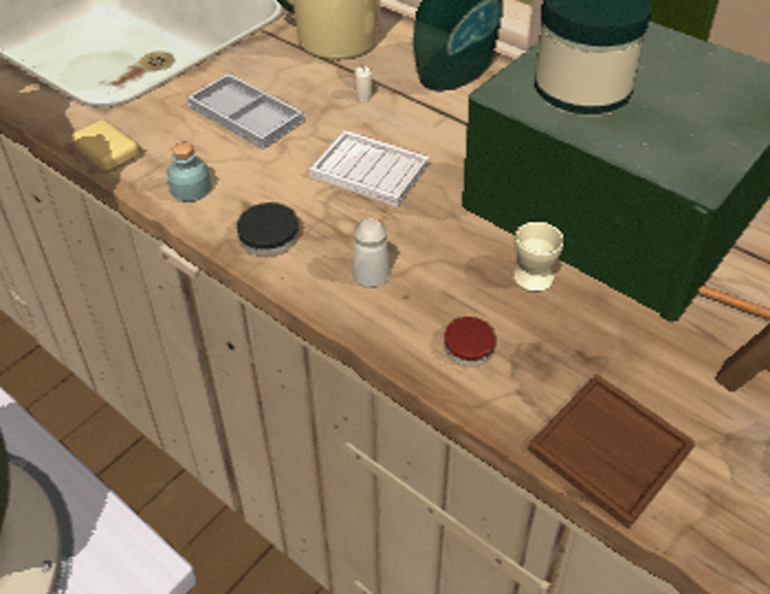

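Both views show everything: soap, bottle, black tin, shaker and red tin in a row at the front. The caddy runs along y, the dish is turned about 10°, and the tray is at the far right. I'll refine the positions with depth.

```bash
cat > m.py <<'E'
from h import *
G={'soap_bar':(.43,.32,.015,.035,.06),'ink_bottle':(.452,.187,.01,.08,.045),'polish_tin':(.45,.057,.012,.03,.05),'salt_shaker':(.48,-.068,.01,.085,.04),'salve_tin':(.467,-.205,.01,.025,.04),
'caddy':(.59,.244,.008,.03,.1),'tray':(.459,-.372,.003,.03,.08),'soap_dish':(.61,.041,.005,.03,.08),'egg_cup':(.578,-.21,.01,.07,.045),'candle_stub':(.72,.145,.01,.06,.035)}
def run(cs,names):
    for c in cs:
        im,d,K=grab(c);P=cloud(d,K)
        for n in names:
            x,y,a,b,r=G[n]
            m=(d>0)&(np.hypot(P[...,0]-x,P[...,1]-y)<r)&(P[...,2]>a)&(P[...,2]<b)
            Q=P[m]
            if len(Q)<5: print(c,n,len(Q));continue
            lo,hi=np.percentile(Q,[2,98],axis=0)
            rc=cv2.minAreaRect(Q[:,:2].astype(np.float32)*1000)
            print(c,n,len(Q),'mid',((lo+hi)/2).round(3)[:2],'ext',(hi-lo).round(3)[:2],'ztop',hi[2].round(3),'rect',np.round(rc[0]),np.round(rc[1]),round(rc[2],1))
        m=(d>0)&(abs(P[...,0]-.53)<.1)&(abs(P[...,1])<.3)
        print(c,'table z',np.median(P[m][:,2]).round(4))
if __name__=='__main__': run(['top','scene'],G)
E
python3 m.py
```

```text
top soap_bar 459 mid [0.432 0.324] ext [0.049 0.078] ztop 0.031 rect [432. 325.] [82. 52.] 85.3
top ink_bottle 214 mid [0.452 0.188] ext [0.044 0.043] ztop 0.068 rect [452. 189.] [47. 46.] 88.9
top polish_tin 393 mid [0.454 0.059] ext [0.061 0.061] ztop 0.028 rect [454.  60.] [64. 67.] 88.7
top salt_shaker 140 mid [ 0.481 -0.066] ext [0.036 0.035] ztop 0.078 rect [482. -67.] [37. 37.] 88.0
top salve_tin 205 mid [ 0.466 -0.206] ext [0.045 0.046] ztop 0.023 rect [ 465. -206.] [49. 46.] 88.8
top caddy 376 mid [0.598 0.248] ext [0.074 0.144] ztop 0.023 rect [581. 240.] [177. 157.] 24.7
top tray 1316 mid [ 0.46 -0.37] ext [0.123 0.129] ztop 0.015 rect [ 465. -372.] [147. 158.] 2.0
top soap_dish 871 mid [0.611 0.043] ext [0.102 0.122] ztop 0.018 rect [612.  41.] [142. 147.] 48.4
top egg_cup 220 mid [ 0.585 -0.206] ext [0.045 0.045] ztop 0.064 rect [ 586. -206.] [46. 48.] 43.9
top candle_stub 59 mid [0.728 0.152] ext [0.02  0.019] ztop 0.051 rect [727. 152.] [20. 21.] 89.8
top table z 0.002
scene soap_bar 386 mid [0.428 0.32 ] ext [0.049 0.074] ztop 0.029 rect [429. 320.] [79. 52.] 85.4
sce
[... 223 characters left out ...]
[ 0.475 -0.073] ext [0.028 0.03 ] ztop 0.075 rect [476. -73.] [31. 37.] 70.5
scene salve_tin 383 mid [ 0.464 -0.208] ext [0.045 0.045] ztop 0.021 rect [ 464. -207.] [49. 49.] 20.0
scene caddy 449 mid [0.595 0.247] ext [0.074 0.143] ztop 0.021 rect [595. 247.] [147.  76.] 89.4
scene tray 2815 mid [ 0.449 -0.37 ] ext [0.104 0.105] ztop 0.014 rect [ 462. -373.] [153. 145.] 86.3
scene soap_dish 906 mid [0.609 0.041] ext [0.097 0.121] ztop 0.016 rect [611.  42.] [ 90. 121.] 11.4
scene egg_cup 461 mid [ 0.591 -0.208] ext [0.062 0.045] ztop 0.062 rect [ 590. -206.] [63. 48.] 20.0
scene candle_stub 88 mid [0.725 0.15 ] ext [0.02  0.018] ztop 0.045 rect [726. 150.] [21. 18.] 37.5
scene table z 0.0023
```

>>> move_arm(
  plan="0 0 0 0 0 0.168 0.085;0 0 0 0 0 0.168 0.085;0 0 0 0 0 0.168 0.085;0 0 0 0 0 0.168 0.085;0 0 0 0 0 0.168 0.085;0 0 0 0 0 0.168 0.085;0 0 0 0 0 0.167 0.085;-0.02 0.03 0 0 0 0 0.085;-0.04 0.03 0 0 0 0 0.085;-0.04 0.03 0 0 0 0 0.085;-0.04 0.03 0 0 0 0 0.085;-0.04 0.03 0 0 0 0 0.085",
  grip_force=30,
)

```text
time_s: 3.7
position: [0.3628, 0.3261, 0.2315]
tool_rot: [[-0.0, 1.0, 0.0], [1.0, 0.0, 0.0], [0.0, 0.0, -1.0]]
ft_force: [0.7, 0.9, -0.5]
grip_width: 0.0849
gripper_force: 0.0
```

>>> move_arm(
  plan="-0.035 0.022 0.02 0 0 0 0.085;-0.035 0.022 0.02 0 0 0 0.085;-0.035 0.022 0.02 0 0 0 0.085;-0.035 0.022 0.02 0 0 0 0.085;0 0 0.03 0 0 0 0.085;0 0 0.03 0 0 0 0.085;0 0 0.03 0 0 0 0.085;0 0 0.03 0 0 0 0.085;0 0 0.02 0 0 0 0.085;0 0 0 0 0 0 0.04;0 0 0 0 0 0 0.04;0 0 0 0 0 0 0.04",
)

```text
time_s: 5.2
position: [0.4506, 0.1876, 0.0125]
tool_rot: [[-0.0, 1.0, 0.002], [1.0, 0.0, 0.0], [0.0, 0.002, -1.0]]
ft_force: [0.2, -0.3, 2.1]
grip_width: 0.046
gripper_force: 30.7
```

>>> move_arm(
  plan="0 0 -0.02 0 0 0 0.04;0 0 -0.025 0 0 0 0.04;0 0 -0.025 0 0 0 0.04;0.015 0.027 0 0 0 0 0.04;0.02 0.03 0 0 0 0 0.04;0.02 0.03 0 0 0 0 0.04;0.02 0.03 0 0 0 0 0.04;0.02 0.03 0 0 0 0 0.04;0 0 0 0 0 0 0.04;0 0 0.025 0 0 0 0.04;0 0 0.025 0 0 0 0.04;0 0 0 0 0 0 0.04",
)

```text
time_s: 6.7
position: [0.5956, 0.2819, 0.0303]
tool_rot: [[0.0, 1.0, -0.004], [1.0, -0.0, -0.001], [-0.001, -0.004, -1.0]]
ft_force: [0.5, -0.2, -0.5]
grip_width: 0.0459
gripper_force: 31.2
```

```bash
python3 - <<'E'
from h import *
im,d,K=grab('wrist','w1.png')
E
```

```text
(no output)
```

View pics/w1.png

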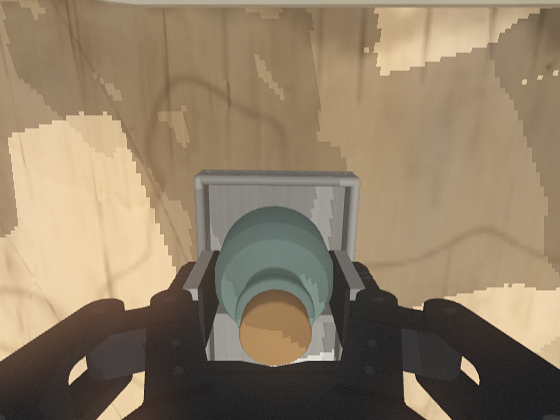

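The bottle (columns 215–332) sits within the bay (200–355), so I'll lower it and release.

>>> move_arm(
  plan="0 0 0.008 0 0 0 0.04;0 0 0.005 0 0 0 0.04;0 0 0.001 0 0 0 0.04;0 0 0 0 0 0 0.07;0 0 0 0 0 0 0.07;0 0 0 0 0 0 0.085;0 0 -0.03 0 0 0 0.085;0 0 -0.05 0 0 0 0.085;0 0 -0.05 0 0 0 0.085;-0.05 -0.015 0 0 0 0 0.085;-0.055 -0.02 0 0 0 0 0.085;-0.055 -0.02 0 0 0 0 0.085",
)

```text
time_s: 8.25
position: [0.5413, 0.121, 0.1476]
tool_rot: [[-0.001, 1.0, 0.001], [1.0, 0.001, -0.0], [-0.0, 0.001, -1.0]]
ft_force: [0.6, 0.4, 0.6]
grip_width: 0.0848
gripper_force: 0.0
```

>>> move_arm(
  plan="-0.0475 -0.0155 0 0 0 0 0.085;-0.0475 -0.0155 0 0 0 0 0.085;-0.0475 -0.0155 0 0 0 0 0.085;-0.0475 -0.0155 0 0 0 0 0.085;0 0 0 0 0 0 0.085;0 0 0.03 0 0 0 0.085;0 0 0.04 0 0 0 0.085;0 0 0.04 0 0 0 0.085;0 0 0.025 0 0 0 0.085;0 0 0 0 0 0 0.035;0 0 0 0 0 0 0.035;0 0 0 0 0 0 0.035",
)

```text
time_s: 9.75
position: [0.4807, -0.0675, 0.0137]
tool_rot: [[-0.0, 1.0, 0.002], [1.0, 0.0, -0.001], [-0.001, 0.002, -1.0]]
ft_force: [-1.2, 0.9, 5.6]
grip_width: 0.0373
gripper_force: 29.6
```

```bash
python3 - <<'E'
from h import *
env.observe() 
im,d,K=grab('wrist','w2.png')
E
```

```text
(no output)
```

View pics/w2.png

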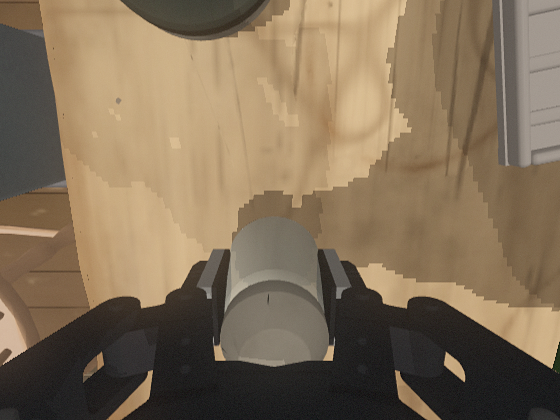

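The shaker stands between the pads (columns 215–340), and the black tin shows at the top.

>>> move_arm(
  plan="0 0 -0.02 0 0 0 0.035;0 0 -0.03 0 0 0 0.035;0 0 -0.03 0 0 0 0.035;0.03 0.0145 0 0 0 0 0.035;0.05 0.02 0 0 0 0 0.035;0.05 0.02 0 0 0 0 0.035;0.05 0.02 0 0 0 0 0.035;0.05 0.02 0 0 0 0 0.035;0.05 0.022 0 0 0 0 0.035;0 0 0 0 0 0 0.035;0 0 0.03 0 0 0 0.035;0 0 0.03 0 0 0 0.035",
)

```text
time_s: 11.3
position: [0.5965, 0.2118, 0.0326]
tool_rot: [[0.0, 1.0, 0.001], [1.0, -0.0, 0.0], [0.0, 0.001, -1.0]]
ft_force: [0.0, -0.9, -0.8]
grip_width: 0.0374
gripper_force: 30.5
```

```bash
python3 - <<'E'
from h import *
o=env.observe();print(o['position'],o['grip_width'],o['gripper_force'])
im,d,K=grab('wrist','w3.png')
E
```

```text
[0.59647608 0.21184931 0.03262664] 0.037369187030091344 30.520384220217238
```

View pics/w3.png

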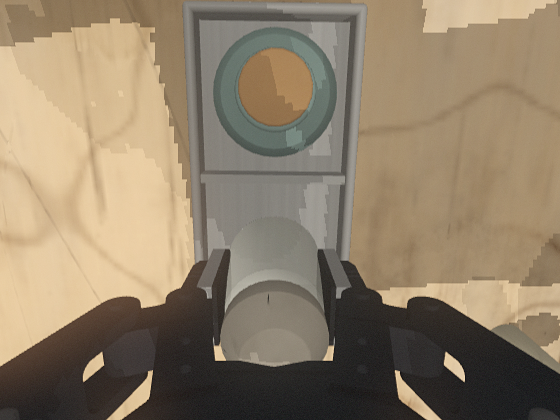

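The bottle stands centred in the left bay at about (275,90), and the shaker is over the other bay. Lowering it.

>>> move_arm(
  plan="0 0 0.008 0 0 0 0.035;0 0 0.005 0 0 0 0.035;0 0 0.001 0 0 0 0.035;0 0 0 0 0 0 0.06;0 0 0 0 0 0 0.085;0 0 0 0 0 0 0.085;0 0 -0.03 0 0 0 0.085;0 0 -0.05 0 0 0 0.085;0 0 -0.05 0 0 0 0.085;-0.05 -0.05 0 0 0 0 0.085;-0.05 -0.05 0 0 0 0 0.085;-0.05 -0.044 0 0 0 0 0.085",
)

```text
time_s: 12.85
position: [0.4653, 0.0762, 0.1486]
tool_rot: [[-0.001, 1.0, 0.001], [1.0, 0.001, -0.0], [-0.0, 0.001, -1.0]]
ft_force: [0.9, -0.9, 0.2]
grip_width: 0.0849
gripper_force: 0.0
```

>>> move_arm(
  plan="-0.004 -0.001 0.02 0 0 0 0.085;0 0 0 0 0 0 0.085",
)

```text
time_s: 13.1
position: [0.4653, 0.0728, 0.128]
tool_rot: [[0.001, 1.0, -0.002], [1.0, -0.001, 0.0], [0.0, -0.002, -1.0]]
ft_force: [0.8, -0.4, 0.5]
grip_width: 0.0846
gripper_force: 0.0
```

```bash
python3 - <<'E'
from h import *
import m
o=env.observe();print(o['position'])
m.run(['wrist','top','scene'],['polish_tin','salt_shaker','ink_bottle'])
im,d,K=grab('wrist','w4.png');P=cloud(d,K)
q=pinpoint('wrist','polish_tin');r=recognise('wrist','polish_tin')
print([(ray(K,a['pixel'],0),a['conf']) for a in q],[(ray(K,a['extent'][:2],.022),a['conf']) for a in r])
m.G['ink_bottle']=(.597,.2825,.025,.09,.04);m.G['salt_shaker']=(.597,.2125,.025,.09,.035)
m.run(['top','scene'],['ink_bottle','salt_shaker'])
E
```

```text
[0.46532972 0.07276772 0.12800453]
wrist polish_tin 6394 mid [0.453 0.062] ext [0.06  0.061] ztop 0.024 rect [453.  61.] [68. 68.] 88.1
wrist salt_shaker 0
wrist ink_bottle 0
wrist table z 0.0025
top polish_tin 0
top salt_shaker 0
top ink_bottle 0
top table z 0.0033
scene polish_tin 482 mid [0.45  0.057] ext [0.062 0.061] ztop 0.025 rect [452.  58.] [69. 66.] 44.9
scene salt_shaker 0
scene ink_bottle 0
scene table z 0.0043
[(array([0.4529255, 0.0618254, 0.       ]), 0.85)] [(array([0.45116774, 0.06296811, 0.022     ]), 0.74)]
top ink_bottle 198 mid [0.598 0.284] ext [0.043 0.044] ztop 0.073 rect [598. 285.] [48. 46.] 43.3
top salt_shaker 148 mid [0.597 0.21 ] ext [0.032 0.031] ztop 0.082 rect [597. 210.] [35. 34.] 10.0
top table z 0.0033
scene ink_bottle 21 mid [0.591 0.269] ext [0.031 0.018] ztop 0.047 rect [592. 271.] [12. 34.] 73.2
scene salt_shaker 223 mid [0.593 0.206] ext [0.03  0.026] ztop 0.078 rect [592. 203.] [24. 38.] 60.4
scene table z 0.0042
```

>>> move_arm(
  plan="-0.012 -0.012 0 0 0 0 0.085;0 0 0.03 0 0 0 0.085;0 0 0.04 0 0 0 0.085;0 0 0.04 0 0 0 0.085;0 0 0.012 0 0 0 0.085;0 0 0.005 0 0 0 0.085;0 0 0 0 0 0 0.06;0 0 0 0 0 0 0.06;0 0 0 0 0 0 0.06",
)

```text
time_s: 14.62
position: [0.4543, 0.061, 0.0026]
tool_rot: [[-0.0, 1.0, 0.002], [1.0, 0.0, -0.0], [-0.0, 0.002, -1.0]]
ft_force: [-1.2, -0.2, 6.3]
grip_width: 0.0654
gripper_force: 32.5
```

```bash
python3 - <<'E'
from h import *
im,d,K=grab('wrist','w5.png')
E
```

```text
(no output)
```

View pics/w5.png

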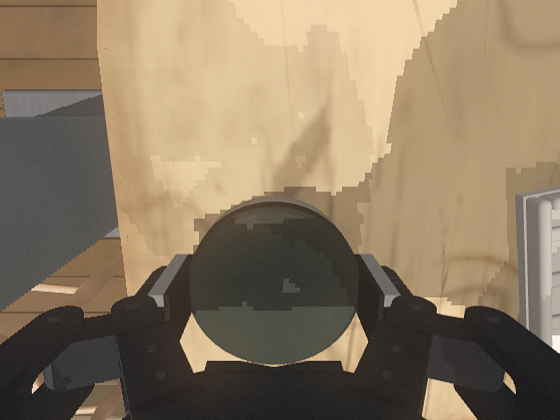

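The tin (columns 190–360) is squarely gripped. Moving to the tray.

>>> move_arm(
  plan="0 0 -0.02 0 0 0 0.06;0 0 -0.04 0 0 0 0.06;0 0 -0.04 0 0 0 0.06;-0.03 0 0 0 0 0 0.06;-0.05 0 0 0 0 0 0.06;-0.05 0 0 0 0 0 0.06;-0.05 0 0 0 0 0 0.06;-0.05 0 0 0 0 0 0.06;-0.05 0 0 0 0 0 0.06;-0.05 0 0 0 0 0 0.06;-0.03 0 0 0 0 0 0.06;0 0 0 0 0 0 0.06",
)

```text
time_s: 16.18
position: [0.4537, -0.3007, 0.1019]
tool_rot: [[0.002, 1.0, 0.001], [1.0, -0.002, -0.001], [-0.001, 0.001, -1.0]]
ft_force: [-0.1, 1.2, -1.3]
grip_width: 0.0653
gripper_force: 34.3
```

```bash
python3 - <<'E'
from h import *
o=env.observe();print(o['position'],o['grip_width'],o['gripper_force'])
im,d,K=grab('wrist','w6.png')
for c in ['wrist','scene']:
  if c!='wrist': im,d,K=grab(c)
  P=cloud(d,K)
  print(c,[(ray(K,a['pixel'],0.0).round(3),a['conf']) for a in pinpoint(c,'tray')])
E
```

```text
[ 0.45370225 -0.30071739  0.1019118 ] 0.06530810729131963 34.32014582720296
wrist []
scene [(array([ 0.451, -0.369,  0.   ]), 0.92)]
```

View pics/w6.png

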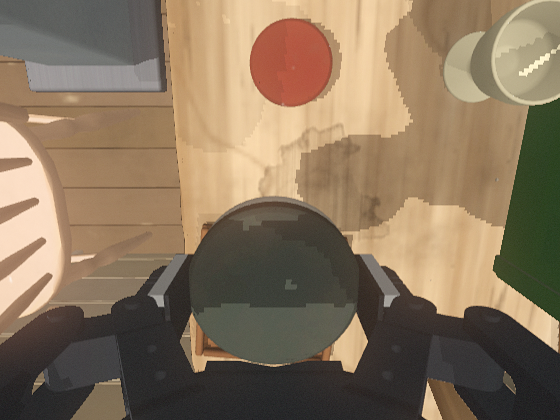

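```bash
python3 - <<'E'
from h import *
K=viewer.calibration('wrist')
for p in [(203,226),(350,236),(195,355),(332,360)]: print(p,ray(K,p,.012).round(4))
im,d,K=grab('top')
# tray top-view: rim corners by hand from crop a.png (scale 2.6667, offset 130)
for p in [(649,262),(737,270),(643,352),(733,357)]: print(ray(K,(p[0]/2.6667+130,p[1]/2.6667+130),.012).round(3))
E
```

```text
(203, 226) [ 0.4054 -0.3068  0.012 ]
(350, 236) [ 0.5074 -0.3141  0.012 ]
(195, 355) [ 0.3939 -0.4107  0.012 ]
(332, 360) [ 0.4992 -0.4151  0.012 ]
[ 0.507 -0.323  0.012]
[ 0.496 -0.425  0.012]
[ 0.404 -0.312  0.012]
[ 0.396 -0.415  0.012]
```

>>> move_arm(
  plan="-0.03 -0.003 0 0 0 0 0.06;-0.035 0 0 0 0 0 0.06;0 0 0.03 0 0 0 0.06;0 0 0.03 0 0 0 0.06;0 0 0.02 0 0 0 0.06;0 0 0.008 0 0 0 0.06;0 0 0 0 0 0 0.06",
)

```text
time_s: 17.3
position: [0.4511, -0.3635, 0.0135]
tool_rot: [[-0.001, 1.0, -0.0], [1.0, 0.001, 0.0], [0.0, -0.0, -1.0]]
ft_force: [-0.2, -0.2, -1.0]
grip_width: 0.0652
gripper_force: 34.3
```

```bash
python3 - <<'E'
from h import *
im,d,K=grab('wrist','w7.png')
E
```

```text
(no output)
```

View pics/w7.png

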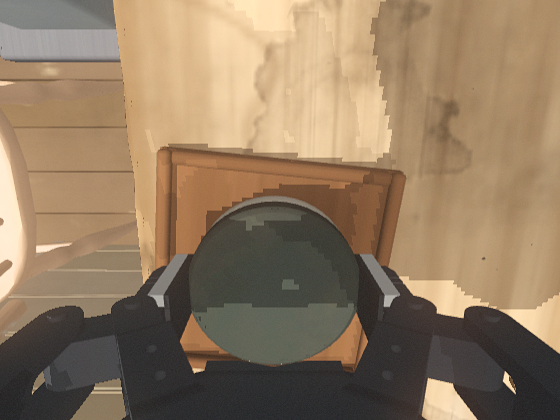

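The tin (centre about column 274) is over the tray recess. Lowering it and releasing.

>>> move_arm(
  plan="0 0 0.003 0 0 0 0.06;0 0 0.002 0 0 0 0.06;0 0 0 0 0 0 0.06;0 0 0 0 0 0 0.075;0 0 0 0 0 0 0.085;0 0 0 0 0 0 0.085;0 0 -0.03 0 0 0 0.085;0 0 -0.05 0 0 0 0.085;0 0 -0.03 0 0 0 0.085;0 0 0 0 0 0 0.085",
)

```text
time_s: 18.6
position: [0.4515, -0.3646, 0.1205]
tool_rot: [[-0.0, 1.0, 0.003], [1.0, 0.0, -0.004], [-0.004, 0.003, -1.0]]
ft_force: [-0.3, 0.9, -0.1]
grip_width: 0.0849
gripper_force: 0.0
```

```bash
python3 - <<'E'
from h import *
import m
o=env.observe();print(o['position'],o['grip_width'])
im,d,K=grab('wrist','w8.png');P=cloud(d,K)
m.G['polish_tin']=(.451,-.365,.02,.035,.06)
m.run(['wrist','scene','top'],['polish_tin','salve_tin'])
print([ray(K,a['pixel'],.006) for a in pinpoint('wrist','polish_tin')])
E
```

```text
[ 0.45149465 -0.36457115  0.12051566] 0.08492357303000383
wrist polish_tin 7371 mid [ 0.451 -0.363] ext [0.06  0.061] ztop 0.029 rect [ 451. -364.] [68. 68.] 70.3
wrist salve_tin 117 mid [ 0.464 -0.229] ext [0.018 0.002] ztop 0.018 rect [ 464. -229.] [ 3. 21.] 89.9
wrist table z -0.0001
scene polish_tin 939 mid [ 0.45  -0.366] ext [0.062 0.061] ztop 0.031 rect [ 451. -366.] [66. 68.] 29.9
scene salve_tin 378 mid [ 0.463 -0.208] ext [0.045 0.045] ztop 0.021 rect [ 464. -207.] [49. 49.] 30.8
scene table z 0.0016
top polish_tin 182 mid [ 0.461 -0.356] ext [0.048 0.048] ztop 0.034 rect [ 465. -352.] [30. 66.] 43.7
top salve_tin 210 mid [ 0.466 -0.206] ext [0.045 0.046] ztop 0.023 rect [ 465. -206.] [50. 46.] 88.8
top table z 0.002
[array([ 0.45018817, -0.3641154 ,  0.006     ])]
```

View pics/w8.png

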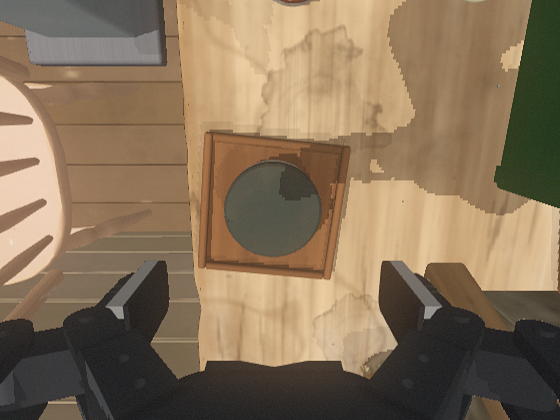

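The large tin lies flat and centred in the tray, around (272,208). Next is the small tin.

>>> move_arm(
  plan="0.05 0.004 0 0 0 0 0.085;0.055 0.004 0 0 0 0 0.085;0.053 0.0045 0 0 0 0 0.085;0 0 0 0 0 0 0.085;0 0 0.03 0 0 0 0.085;0 0 0.04 0 0 0 0.085;0 0 0.035 0 0 0 0.085;0 0 0.012 0 0 0 0.085;0 0 0.002 0 0 0 0.085;0 0 0 0 0 0 0.04;0 0 0 0 0 0 0.04;0 0 0 0 0 0 0.04",
)

```text
time_s: 20.35
position: [0.4638, -0.2062, 0.0005]
tool_rot: [[-0.0, 1.0, 0.002], [1.0, 0.0, -0.001], [-0.001, 0.002, -1.0]]
ft_force: [-0.7, 0.8, 7.2]
grip_width: 0.0475
gripper_force: 30.0
```

```bash
python3 - <<'E'
from h import *
import m
m.run(['wrist'],['salve_tin'])
E
```

```text
wrist salve_tin 13086 mid [ 0.464 -0.204] ext [0.056 0.045] ztop 0.023 rect [ 467. -202.] [60. 53.] 35.8
wrist table z 0.0011
```

>>> move_arm(
  plan="0 0 -0.02 0 0 0 0.04;0 0 -0.04 0 0 0 0.04;0 0 -0.04 0 0 0 0.04;-0.05 -0.004 0 0 0 0 0.04;-0.055 -0.005 0 0 0 0 0.04;-0.053 -0.004 0 0 0 0 0.04;0 0 0 0 0 0 0.04;0 0 0.03 0 0 0 0.04;0 0 0.03 0 0 0 0.04;0 0 0.003 0 0 0 0.04;0 0 0 0 0 0 0.04",
)

```text
time_s: 21.78
position: [0.4508, -0.3637, 0.0374]
tool_rot: [[-0.001, 1.0, 0.001], [1.0, 0.001, -0.001], [-0.001, 0.001, -1.0]]
ft_force: [0.3, -0.1, -1.2]
grip_width: 0.0474
gripper_force: 31.4
```

```bash
python3 - <<'E'
from h import *
im,d,K=grab('wrist','w9.png')
E
```

```text
(no output)
```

View pics/w9.png

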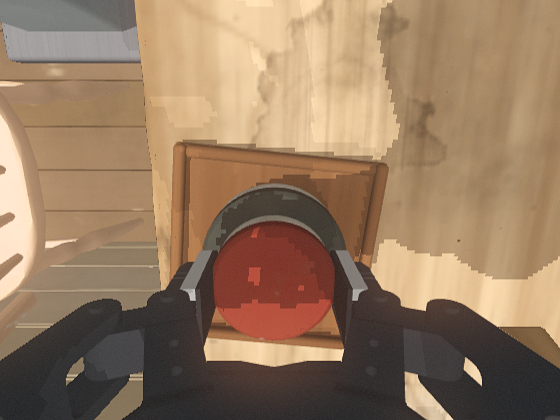

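The red tin (centre about (274,280)) is directly over the dark one. Lowering it.

>>> move_arm(
  plan="0 0 0.005 0 0 0 0.04;0 0 0.002 0 0 0 0.04;0 0 0.001 0 0 0 0.04;0 0 0 0 0 0 0.055;0 0 0 0 0 0 0.07;0 0 0 0 0 0 0.085;0 0 -0.03 0 0 0 0.085;0 0 -0.05 0 0 0 0.085;0 0 -0.03 0 0 0 0.085;0 0 0 0 0 0 0.085",
)

```text
time_s: 23.08
position: [0.451, -0.3645, 0.1405]
tool_rot: [[-0.0, 1.0, 0.003], [1.0, 0.0, -0.004], [-0.004, 0.003, -1.0]]
ft_force: [-0.4, 0.2, 0.0]
grip_width: 0.085
gripper_force: 0.0
```

```bash
python3 - <<'E'
from h import *
import m
o=env.observe();print(o['position'],o['grip_width'])
m.G['polish_tin']=(.451,-.365,.02,.036,.06)
m.G['salve_tin']=(.451,-.365,.038,.056,.06)
m.run(['wrist','scene'],['polish_tin','salve_tin'])
E
```

```text
[ 0.45100128 -0.36453337  0.14054761] 0.0850062222135923
wrist polish_tin 2350 mid [ 0.45  -0.363] ext [0.064 0.064] ztop 0.029 rect [ 450. -363.] [68. 68.] 88.1
wrist salve_tin 3912 mid [ 0.45  -0.362] ext [0.044 0.045] ztop 0.046 rect [ 450. -362.] [49. 50.] 0.1
wrist table z -0.0008
scene polish_tin 427 mid [ 0.445 -0.366] ext [0.055 0.064] ztop 0.035 rect [ 446. -367.] [55. 68.] 20.9
scene salve_tin 532 mid [ 0.45  -0.365] ext [0.046 0.045] ztop 0.049 rect [ 450. -364.] [51. 49.] 80.1
scene table z 0.0016
```

>>> move_arm(
  plan="0.05 -0.002 0 0 0 0 0.085;0.057 -0.002 0 0 0 0 0.085;0.057 -0.002 0 0 0 0 0.085;0.057 -0.002 0 0 0 0 0.085;0.057 -0.002 0 0 0 0 0.085;0.057 -0.002 0 0 0 0 0.085;0.057 -0.002 0 0 0 0 0.085;0.057 -0.002 0 0 0 0 0.085;0.057 -0.002 0 0 0 0 0.085;0.057 -0.002 0 0 0 0 0.085;0.057 -0.002 0 0 0 0 0.085;0 0 0 0 0 0.085 0.085",
)

```text
time_s: 24.68
position: [0.427, 0.2591, 0.1367]
tool_rot: [[0.082, 0.997, -0.003], [0.997, -0.082, -0.0], [-0.001, -0.003, -1.0]]
ft_force: [1.1, -0.6, -0.7]
grip_width: 0.0851
gripper_force: 0.0
```

>>> move_arm(
  plan="0.045 0.003 0 0 0 0 0.085;0 0 0 0 0 0 0.085",
)

```text
time_s: 24.92
position: [0.4347, 0.3024, 0.1367]
tool_rot: [[0.082, 0.997, -0.002], [0.997, -0.082, -0.001], [-0.001, -0.002, -1.0]]
ft_force: [0.2, -0.7, 0.1]
grip_width: 0.0848
gripper_force: 0.0
```

```bash
python3 - <<'E'
from h import *
import m
o=env.observe();print(o['position'],o['tool_rot'].round(3).tolist())
im,d,K=grab('wrist','w10.png')
m.run(['wrist','scene'],['soap_bar','soap_dish'])
E
```

```text
[0.43466002 0.30238012 0.13669414] [[0.082, 0.997, -0.002], [0.997, -0.082, -0.001], [-0.001, -0.002, -1.0]]
wrist soap_bar 7491 mid [0.431 0.326] ext [0.049 0.076] ztop 0.028 rect [431. 325.] [81. 52.] 85.2
wrist soap_dish 680 mid [0.617 0.086] ext [0.036 0.033] ztop 0.016 rect [617.  87.] [38. 37.] 3.9
wrist table z 0.002
scene soap_bar 387 mid [0.428 0.321] ext [0.049 0.076] ztop 0.029 rect [429. 321.] [78. 52.] 84.4
scene soap_dish 887 mid [0.609 0.041] ext [0.098 0.122] ztop 0.017 rect [610.  43.] [ 89. 122.] 12.6
scene table z 0.0021
```

View pics/w10.png

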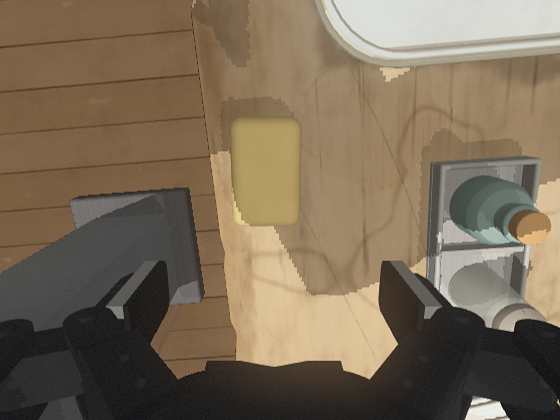

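The soap is at about (267,172), aligned with the tool, and both vessels stand in the caddy. Descending on the soap.

>>> move_arm(
  plan="0.022 -0.006 0 0 0 0 0.085;0 0 0.03 0 0 0 0.085;0 0 0.04 0 0 0 0.085;0 0 0.04 0 0 0 0.085;0 0 0.016 0 0 0 0.085;0 0 0.005 0 0 0 0.085;0 0 0 0 0 0 0.045;0 0 0 0 0 0 0.045;0 0 0 0 0 0 0.045;0 0 -0.02 0 0 0 0.045;0 0 -0.03 0 0 0 0.045;0 0 -0.03 0 0 0 0.045",
)

```text
time_s: 26.58
position: [0.4309, 0.3231, 0.0883]
tool_rot: [[0.085, 0.996, -0.0], [0.996, -0.085, 0.0], [0.0, -0.0, -1.0]]
ft_force: [0.6, -0.2, -1.8]
grip_width: 0.0503
gripper_force: 32.3
```

>>> move_arm(
  plan="0 0 -0.03 0 0 -0.148 0.045;0 0 -0.01 0 0 -0.148 0.045;-0.052 0.01 0 0 0 0 0.045;-0.052 0.015 0 0 0 0 0.045;-0.052 0.0229 0 0 0 0 0.045;-0.052 0.0229 0 0 0 0 0.045;-0.052 0.0229 0 0 0 0 0.045;-0.052 0.0229 0 0 0 0 0.045;0 0 0 0 0 0 0.045;0 0 0.04 0 0 0 0.045;0 0 0.03 0 0 0 0.045;0 0 0 0 0 0 0.045",
)

```text
time_s: 28.08
position: [0.6088, 0.0433, 0.0556]
tool_rot: [[-0.21, 0.978, -0.005], [0.978, 0.21, 0.001], [0.002, -0.005, -1.0]]
ft_force: [-0.6, -0.2, -0.9]
grip_width: 0.0507
gripper_force: 32.3
```

```bash
python3 - <<'E'
from h import *
o=env.observe();print(o['position'],o['tool_rot'].round(3).tolist())
im,d,K=grab('wrist','w11.png')
print([ray(K,a['pixel'],0) for a in pinpoint('wrist','soap_dish')])
E
```

```text
[0.6088058  0.04334986 0.05563382] [[-0.21, 0.978, -0.005], [0.978, 0.21, 0.001], [0.002, -0.005, -1.0]]
[]
```

View pics/w11.png

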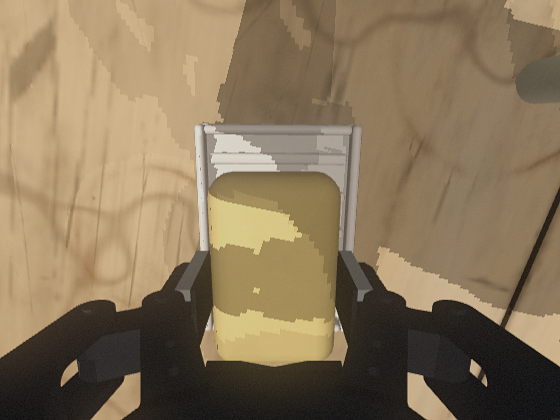

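The soap is aligned with the dish and centred (columns 210–340 within 200–355). Lowering it.

>>> move_arm(
  plan="0 0 0.02 0 0 0 0.045;0 0 0.012 0 0 0 0.045;0 0 0.005 0 0 0 0.045;0 0 0.002 0 0 0 0.045;0 0 0 0 0 0 0.045;0 0 0 0 0 0 0.06;0 0 0 0 0 0 0.075;0 0 0 0 0 0 0.085;0 0 -0.03 0 0 0 0.085;0 0 -0.05 0 0 0 0.085;0 0 -0.05 0 0 0 0.085;0 -0.05 -0.03 0 0 0 0.085",
)

```text
time_s: 29.68
position: [0.5632, 0.0319, 0.1807]
tool_rot: [[-0.21, 0.978, 0.005], [0.978, 0.21, -0.001], [-0.002, 0.005, -1.0]]
ft_force: [-0.5, 0.3, 0.1]
grip_width: 0.0849
gripper_force: 0.0
```

>>> move_arm(
  plan="0 -0.06 0 0 0 0 0.085;0 -0.06 0 0 0 0 0.085;0 -0.03 0 0 0 0 0.085;0 0 0 0 0 0 0.085;0 0 0 0 0 0 0.085",
)

```text
time_s: 30.3
position: [0.4158, 0.0005, 0.1786]
tool_rot: [[-0.209, 0.978, 0.001], [0.978, 0.209, -0.0], [-0.001, 0.001, -1.0]]
ft_force: [-0.1, -1.0, 0.4]
grip_width: 0.0849
gripper_force: 0.0
```

```bash
python3 - <<'E'
from h import *
import m
G=m.G
G.update(soap_bar=(.61,.042,.022,.045,.06),ink_bottle=(.597,.2825,.025,.09,.04),salt_shaker=(.597,.2125,.025,.09,.035),salve_tin=(.451,-.365,.038,.056,.06),polish_tin=(.451,-.365,.02,.036,.06))
m.run(['top','scene'],[n for n in G if n not in('caddy','tray','soap_dish')])
o=env.observe();print(o['position'],o['ft_force'],o['grip_width'])
a,_,_=grab('top');b,_,_=grab('scene')
a=cv2.resize(a[130:300,130:430],(480,272));b=cv2.resize(b[130:400,100:450],(420,324))
c=np.zeros((596,480,3),np.uint8);c[:272]=a;c[272:,:420]=b;cv2.imwrite('pics/f.png',c[:,:,::-1])
E
```

```text
top soap_bar 445 mid [0.612 0.045] ext [0.055 0.077] ztop 0.04 rect [612.  45.] [52. 82.] 11.8
top ink_bottle 198 mid [0.598 0.283] ext [0.043 0.043] ztop 0.073 rect [598. 284.] [47. 44.] 88.2
top polish_tin 173 mid [ 0.453 -0.364] ext [0.064 0.065] ztop 0.034 rect [ 451. -366.] [73. 66.] 54.9
top salt_shaker 149 mid [0.597 0.209] ext [0.032 0.031] ztop 0.081 rect [597. 209.] [35. 33.] 7.8
top salve_tin 226 mid [ 0.453 -0.363] ext [0.045 0.045] ztop 0.051 rect [ 451. -363.] [48. 48.] 86.3
top egg_cup 217 mid [ 0.585 -0.206] ext [0.045 0.045] ztop 0.063 rect [ 586. -206.] [46. 48.] 43.0
top candle_stub 56 mid [0.727 0.151] ext [0.02 0.02] ztop 0.05 rect [727. 151.] [21. 20.] 3.8
top table z 0.0022
scene soap_bar 452 mid [0.608 0.04 ] ext [0.055 0.077] ztop 0.038 rect [610.  42.] [53. 81.] 11.2
scene ink_bottle 28 mid [0.593 0.276] ext [0.013 0.035] ztop 0.07 rect [593. 276.] [12. 36.] 4.8
scene polish_tin 433 mid [ 0.446 -0.366] ext [0.055 0.064] ztop 0.035 rect [ 446. -368.] [57. 68.] 21.4
scene salt_shaker 116 mid [0.593 0.2  ] ext [0.029 0.016] ztop 0.067 rect [594. 199.] [16. 36.] 74.4
scene salve_tin 537 mid [ 0.45  -0.365] ext [0.046 0.045] ztop 0.049 rect [ 450. -364.] [49. 49.] 57.9
scene egg_cup 455 mid [ 0.591 -0.208] ext [0.061 0.045] ztop 0.061 rect [ 591. -206.] [63. 48.] 11.0
scene candle_stub 88 mid [0.724 0.15 ] ext [0.019 0.019] ztop 0.045 rect [725. 151.] [21. 21.] 0.3
scene table z 0.0018
[0.41577213 0.00063702 0.17827641] [0.42759521 0.21408939 0.02461667] 0.08512028265224825
```

View pics/f.png

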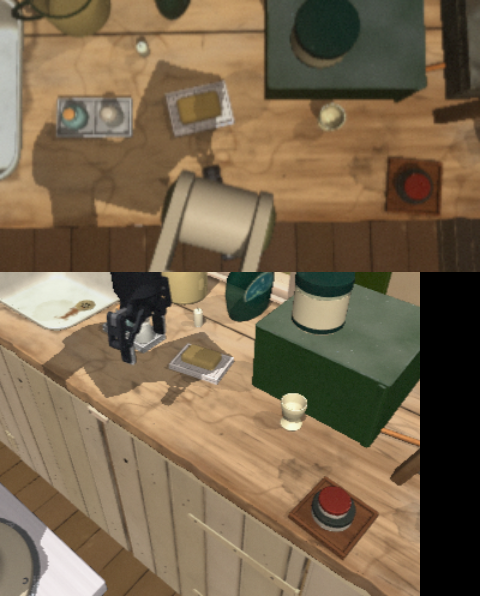

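Everything is in place: the bottle and shaker are in the caddy, the soap is in the dish, and the tins are stacked in the tray. The egg cup and candle haven't moved. Handing in.

```bash
python3 -c "
from rig import env
print(env.close_job())"
```

```text
the job is handed in; nothing more can be done
None
```

I finished all five placements and handed the job in at about 31 s of the 120 s limit; the final camera check showed everything in place and the egg cup and candle unmoved, but the hand-in returned no verdict.

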